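Set a solar module's tilt jack: down to its stop, then three turns up

ROBOT

A 6-joint arm with a two-finger parallel gripper is mounted at the origin on the work surface. World frame = base frame: x ahead of the robot, y to its left, z up, the work surface at z = 0. Lengths are in m, angles in rad, forces in N, time in s.
With the tool pointing down it reaches from about 0.375 to 0.825 m from the base axis. Payload 5.5 kg.
Tool frame: the origin (TCP) lies on the centre line of the jaws, within the pads' length; the fingertips stand ahead of it and the grasp point (between the pads) lies 11 mm behind it (arm.tips_ahead is the y of the fingertips in the tool frame, in m); y points along the fingers, x is the direction in which the jaws open and shut, and the axes are right-handed (so a half turn about y gives the same grasp; the last joint's range is limited). The gripper opens to 85 mm and grips with 20 to 120 N. Pads are 22 mm wide; open, the fingers measure 114 mm over their backs; the gripper's body (76 mm by 85 mm) begins 54 mm behind the grasp point. The pads swing forward as they close: fully open they stand 13 mm farther back than shut.
Start: joints at [-1.333, 0.314, -0.047, 1.21, 0, 1.571], TCP at [0.141, -0.583, 0.203] pointing down, gripper open.
Joint ranges: [-2.67, 2.67], [-0.69, 1.73], [-1.03, 1.25], [-2.08, 2.16], [-1.42, 1.45], [-3.14, 3.14]. Speed limits (rad/s): [2.39, 2.39, 3.01, 3.14, 3.14, 3.14].

INTERFACE

Orientations are given as a unit quaternion [x, y, z, w].
In Python, from bench import telemetry, viewer, job, finder, arm gives the robot as it stands.
- The arm moves only by the tool move_arm, never from a script. Its argument "moves" is one flat list of numbers, 4 for each row, row after row: the shift along the world's x, y, z in mm, then the turn about the world's z in rad. A call has 1 to 5 rows; each row is the pose to reach, as a shift and turn from the pose measured when the call began; what a row does not reach only later rows make up. A row lasts 1/10 s, in which the tool goes at most 50 mm and 8.59 degrees, less where a joint would pass 70% of its speed; a pose out of reach is approached as far as the arm can. A call with a gripper value outside its range is refused whole. "gripper" is the finger opening in mm, from 0 to 85.4, set as the call begins (left out, the last holds). The fingers move at their own pace and stop on an object; "grip_force" is the grip in N (left out, the last holds). Time passes only in rows, so rows that repeat a pose let the fingers close. It gives the time, the measured TCP pose, the force and the opening at its end, in the units of the state.
- telemetry.read_state(): the state, without advancing time (a new reading comes with each control period).
- viewer.get_image(name): name is "scene" or "top" or "wrist"; returns the picture (480x640x3 uint8, red, green, blue); there is no depth.
- viewer.camera_params(name): a dict with "fx", "fy", "cx", "cy" (pixels), "dist_coeffs" ([k1, k2, p1, p2, k3] as OpenCV has them; the pictures are not rectified), "R" (3x3) and "t" (3): a world point X has camera coordinates R X + t; the wrist camera has in their place "tool_from_camera" (4x4, takes a point from camera to tool coordinates, whose origin is the TCP and whose axes are the tool frame's). Camera axes: x right, y down, z forward; pixel columns grow to the right and rows downward; lengths in m; the calibration is good to about 2 mm. A picture is of the moment at which its call begins: read the wrist's pose just before it. camera_params takes no time and is no camera call.
- job.close_job(): hands the job in, once; it reports no verdict.
Trained networks look in the newest picture that a camera, given by its name, has taken for a name from the list of things; names that differ only in an ending like _2 or _b are one class to them, and where a whole thing is asked for, a point or a joint stands for the part that bears it (a point fixed in the world has none). Each returns a list of dicts, best first, with "confidence" (0 to 1); they miss things now and then, are a little off and sometimes report something else, mostly with a low value. They report only what shows in the picture. A call takes as long as a camera call.
- finder.spot_in(query, camera): "point" ([column, row] in pixels, amid what is visible of it).
- finder.cut_out(query, camera): "region" (480x640 bool, what is visible of it) and "point" ([column, row] in pixels, amid what is visible of it).
- finder.tip_of(query, camera): "point" ([column, row] in pixels: a listed point, or the origin of a listed thing).
The state is a dict: "time": time; "joints": joint angles; "joint_velocities": joint speeds; "joint_efforts": joint torques, N m; "position": TCP position; "tool_rot": TCP orientation; "wrist_force": force on the tool from outside, world axes, zero at the start; "wrist_torque": the same for the moment, N m; "opening": finger opening in m.
Only numpy, scipy, OpenCV 4.12 (cv2) and the standard library are available. Lean on these libraries where they do the work, as an engineer would, in place of code of your own. Each camera call takes 0.05 s, during which the arm holds its last target. There are 200 camera calls.

TASK

Set the tilt of the small solar module with the hand crank on top of its jack column; the jack has no scale or counter. First wind the crank anticlockwise (seen from above) until the carriage has come down gently onto its bottom stop, feeling for it without forcing it, then wind it back up clockwise exactly three full turns from the stop and let go of the crank. Keep clear of the module and leave the other things on the bench where they are.

Things in the scene. Friction and masses are not known exactly. Their poses are not given: they have to be found in the camera images.
- stand: tilt stand of the solar module, fixed to the bench. Origin on the bench top, on the upright axis of the jack column; x runs from the column to the module's hinge, z up. Column 216 mm tall on a foot plate 130 x 150 mm; two guide rods and an upright screw under a top plate 62 x 130 mm. The module lies on its +x side (x 30 to 300 mm, y -175 to 205 mm) and stays below 215 mm
- crank: steel crank on top of the column; origin on its upright axis, 226 mm above the bench; its x axis points along the flat arm (top face 242.5 mm above the bench) to the handle. It turns stiffly (4 to 6 N at the handle) and stays where it is left. Anticlockwise seen from above lowers the carriage to the bottom stop; at the start it is 0.4 to 1.3 turns above it. More than 25 N at the handle crushes the stop
- crank_axis (a point): point on the crank's upright axis of rotation, 279.5 mm above the bench, level with the middle of its handle, which stands 50 mm from the axis. Only the handle stands higher than the arm, so the whole level circle is free
- handle_mid (a point): centre of the crank's upright black handle: 68 mm tall, 24 mm in diameter, from 245.5 to 313.5 mm above the bench, slightly barrel-shaped with a rounded top. It revolves freely on its own pin, so the crank can be wound by a gripper that keeps its heading
- carriage_mid (a point): centre of the carriage, an aluminium block 34 x 125 x 36 mm on the guide rods; it carries the roller under the module and rises 4 mm for each clockwise turn of the crank. Its bottom stop, a collar with a rubber buffer on the screw, is at a place not given: there the force at the crank handle climbs by about 10 N in 3 mm of handle travel; 7 mm crushes it
- module: solar module; origin at the middle of its underside; a dark panel in an aluminium frame, 350 x 250 x 20 mm, hinged at its far lower edge, its near edge resting on the carriage's roller; it tilts as the carriage moves
- battery: sealed lead-acid battery, black block 151 x 65 x 98 mm, 2 kg, stands beside the module; loose; origin at the middle of its underside
- multimeter: hand-held multimeter lying flat, 185 x 88 x 50 mm; loose; origin at the middle of its underside
- breaker: white single-pole circuit breaker lying on its side, 70 x 65 x 18 mm, beside the column; loose; origin 9 mm above the bench
- screwdriver: screwdriver 200 mm long lying beside the column's foot; loose; origin at the middle of its underside
- spanner: spanner 170 mm long lying in front of the column's foot; loose; origin at the middle of its underside
- jar: glass jar with a black cap, 60 mm in diameter, 75 mm tall; loose; origin at the middle of its underside

How it is judged:
By the outcome, as a careful person would: the job done as asked, in the order asked, and still so for the second after the job is handed in, with the robot touching nothing.
It also fails if it takes over 67 s, if anything falls off the work surface, if the arm or the gripper's body presses on something with over 40 N, if the wrist force passes 120 N, or if a joint passes its speed limit or range.

## Working session

There is one attempt and no reset: what is moved stays moved. The work goes in short steps, Python scripts to look and compute and a tool call to move; the robot and the scene stay as the last step left them, time stands still between calls to the robot, and variables do not carry over. Pictures are saved under pics/ and viewed, about 8 in all and at most 12, crops included, and the job is handed in when it is done.

Besides the shell and the picture viewer there is one more tool, called after "Request:" as a command line: name --argument value ..., lists and objects as JSON in quotes. move_arm: Moves the arm, as the interface text tells. Its arguments: {"type":"object","properties":{"moves":{"type":"array","items":{"type":"number"}},"gripper":{"type":"number"},"grip_force":{"type":"number"}},"required":["moves"]}

```bash
mkdir -p pics; ls; cat > h.py <<'E'
import numpy as np,cv2
from bench import telemetry,viewer,job,finder,arm
def ray(name,px):
    p=viewer.camera_params(name);K=np.array([[p['fx'],0,p['cx']],[0,p['fy'],p['cy']],[0,0,1]])
    u=cv2.undistortPoints(np.array([[px]],float),K,np.array(p['dist_coeffs'],float)).ravel()
    R=np.array(p['R']);t=np.array(p['t']);return -R.T@t,R.T@np.array([u[0],u[1],1])
def atz(name,px,z):
    o,d=ray(name,px);return o+d*(z-o[2])/d[2]
def tri(a,b):
    A=np.zeros((3,3));B=np.zeros(3)
    for o,d in (a,b):
        d=d/np.linalg.norm(d);P=np.eye(3)-np.outer(d,d);A+=P;B+=P@o
    return np.linalg.solve(A,B)
E
python3 - <<'E'
from h import *
for n in("scene","top"):
    im=viewer.get_image(n);cv2.imwrite(f"pics/{n}0.png",im[:,:,::-1])
    for q,z in(("handle_mid",.2795),("crank_axis",.2795),("crank",.226),("stand",0),("carriage_mid",None),("module",None)):
        for r in finder.tip_of(q,n)[:2]:
            print(n,q,np.round(r["point"],1),round(r["confidence"],2),np.round(atz(n,r["point"],z),4) if z is not None else '')
print(telemetry.read_state(),arm.tips_ahead)
E
```

```text
pics
scene handle_mid [315.6 189.5] 0.64 [0.5344 0.0534 0.2795]
scene crank_axis [340.6 175.7] 0.83 [0.4821 0.0366 0.2795]
scene crank [287.2 211.7] 0.65 [0.5743 0.0232 0.226 ]
scene crank [336.6 202. ] 0.64 [0.4886 0.0354 0.226 ]
scene stand [339.5 289.4] 0.75 [0.4807 0.0342 0.    ]
scene carriage_mid [338.6 258.5] 0.6 
scene module [247.5 274.4] 0.95 
top handle_mid [299.9 240. ] 0.6 [0.5354 0.0554 0.2795]
top crank_axis [308.6 261.6] 0.87 [0.4914 0.0374 0.2795]
top crank [310.5 266.4] 0.88 [0.488  0.0339 0.226 ]
top module [322.1 203.9] 0.89 
{'time': 0.7, 'joints': array([-1.33299856e+00,  3.13464798e-01, -4.70883307e-02,  1.21023083e+00,
       -2.16558772e-05,  1.57079521e+00]), 'joint_velocities': array([ 0.00042467,  0.00066707,  0.00066488, -0.00048729,  0.00081884,
        0.00077059]), 'joint_efforts': array([-1.52634020e-03, -5.39284229e+01,  3.39989412e+01,  1.42721972e-03,
       -2.44020830e-04, -2.08406561e-06]), 'position': array([ 0.14132783, -0.58310753,  0.20262574]), 'tool_rot': array([ 0.55578836, -0.43716145,  0.43715885, -0.55577092]), 'wrist_force': array([-0.32833786, -0.01319677,  0.48517061]), 'wrist_torque': array([-0.03894418, -0.03388593,  0.04535813]), 'opening': 0.08548475120379433} 0.008
```

View pics/scene0.png

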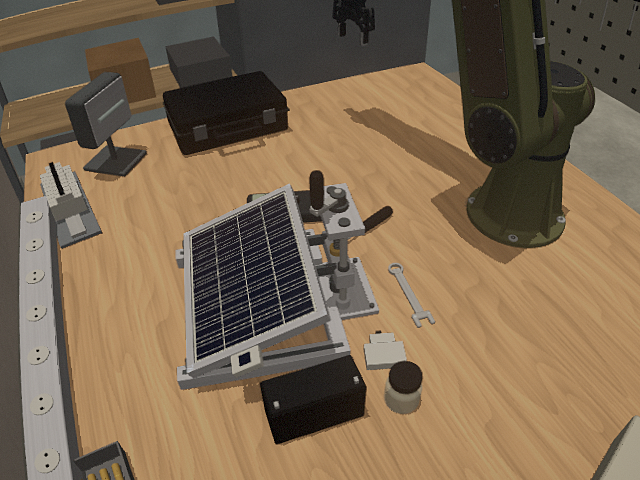

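View pics/top0.png

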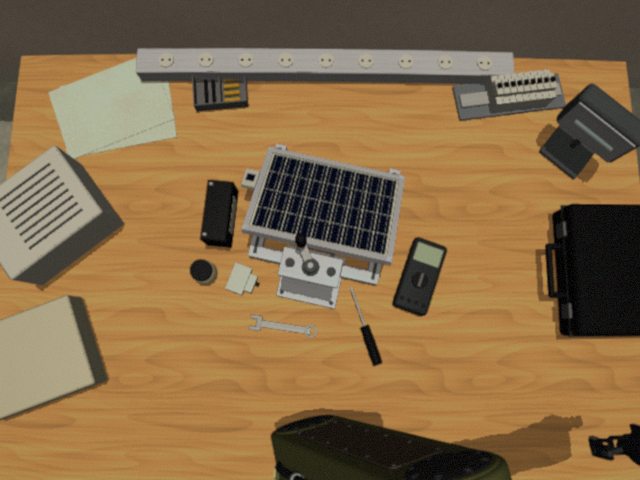

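The scene view shows the crank hub at about (338,190) with the handle upright at (317,188), beside the module. The top view has the hub at (311,267) and the handle at (301,240), so the handle points toward +x/+y. The networks' points agree with a 50 mm radius. I'll crop in on the carriage and stop.

```bash
python3 - <<'E'
from h import *
im=cv2.imread("pics/scene0.png")[175:325,290:400]
cv2.imwrite("pics/crop.png",cv2.resize(im,None,fx=4,fy=4,interpolation=cv2.INTER_CUBIC))
for p in("wrist","scene"):
    c=viewer.camera_params(p);print({k:np.round(v,3).tolist() for k,v in c.items()})
c=viewer.camera_params("scene");print(-np.array(c['R']).T@np.array(c['t']))
print(tri(ray("scene",[315.6,189.5]),ray("top",[299.9,240])),tri(ray("scene",[340.6,175.7]),ray("top",[308.6,261.6])),tri(ray("scene",[336.6,202]),ray("top",[310.5,266.4])))
E
```

```text
{'fx': 332.681, 'fy': 332.681, 'cx': 318.354, 'cy': 244.692, 'dist_coeffs': [0.015, 0.0, 0.0, 0.0, 0.0], 'tool_from_camera': [[1.0, 0.001, -0.0, 0.0], [0.0, -0.277, 0.961, -0.172], [0.0, -0.961, -0.277, 0.069], [0.0, 0.0, 0.0, 1.0]]}
{'fx': 512.112, 'fy': 512.112, 'cx': 318.144, 'cy': 231.545, 'dist_coeffs': [-0.151, 0.0, 0.0, 0.0, 0.0], 'R': [[-0.912, 0.409, -0.02], [0.285, 0.598, -0.749], [-0.295, -0.689, -0.662]], 't': [0.467, -0.041, 1.19]}
[0.78858976 0.65367091 0.76606677]
[0.53517485 0.05530374 0.28104214] [0.48761436 0.03926962 0.28347374] [0.48802596 0.03393182 0.2247861 ]
```

View pics/crop.png

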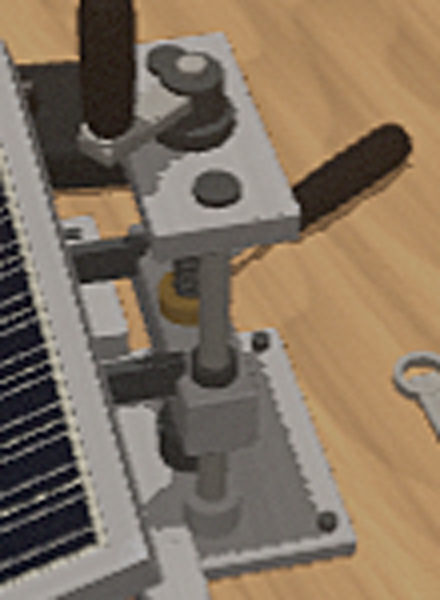

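The crop shows the carriage at about (215,410) and the black buffer collar behind it at (180,435). That is too coarse for measuring the gap, so I will feel for the stop. The triangulated heights match (handle 0.281 m, crank 0.225 m). Starting the approach now.

Request:
move_arm --moves '[18, 33, 30, 0.14, 36, 66, 60, 0.28, 54, 99, 90, 0.42, 72, 132, 120, 0.56, 90, 165, 150, 0.7]' --gripper 70 --grip_force 20

```text
time: 1.2
position: [0.2317, -0.4167, 0.354]
tool_rot: [0.673, -0.218, 0.218, -0.672]
wrist_force: [0.9, -1.1, -0.0]
opening: 0.0701
```

```bash
cat >> h.py <<'E'
def st():
    s=telemetry.read_state();q=np.array(s['joints'])
    from scipy.spatial.transform import Rotation as Ro
    x=Ro.from_quat(s['tool_rot']).as_matrix()[:,0]
    print('t',s['time'],'p',np.round(s['position'],4),'head',round(float(np.arctan2(x[1],x[0])),3),'q',np.round(q,2),'F',np.round(s['wrist_force'],1),'op',round(s['opening'],4));return s
E
python3 -c "
from h import *
st()"
```

```text
t 1.2 p [ 0.2317 -0.4167  0.354 ] head -0.628 q [-1.06  0.06 -0.02  1.49  0.    1.14] F [ 0.9 -1.1 -0. ] op 0.0701
```

Request:
move_arm --moves '[26, 40, 0, 0.05, 52, 80, 0, 0.1, 78, 120, 0, 0.15, 104, 160, 0, 0.2, 130, 200, 0, 0.26]'

```text
time: 1.7
position: [0.3624, -0.215, 0.3543]
tool_rot: [0.696, -0.128, 0.129, -0.695]
wrist_force: [0.4, -0.2, 0.6]
opening: 0.0701
```

Request:
move_arm --moves '[26, 40, 0, 0, 52, 80, 0, 0, 78, 120, 0, 0, 104, 160, 0, 0, 120, 200, 0, 0]'

```text
time: 2.2
position: [0.4837, -0.013, 0.3542]
tool_rot: [0.696, -0.128, 0.129, -0.695]
wrist_force: [0.1, -0.5, -0.8]
opening: 0.0698
```

```bash
python3 -c "
from h import *
st()
im=viewer.get_image('wrist');cv2.imwrite('pics/w1.png',im[:,:,::-1])
print([(r['point'],r['confidence']) for q in ('handle_mid','crank_axis') for r in finder.tip_of(q,'wrist')[:1]])
for q in ('handle_mid','crank_axis'):
  for r in finder.tip_of(q,'wrist')[:1]:
    from scipy.spatial.transform import Rotation as Ro
    s=telemetry.read_state();p=viewer.camera_params('wrist');T=np.array(p['tool_from_camera'])
    K=np.array([[p['fx'],0,p['cx']],[0,p['fy'],p['cy']],[0,0,1]])
    u=cv2.undistortPoints(np.array([[r['point']]],float),K,np.array(p['dist_coeffs'])).ravel()
    R=Ro.from_quat(s['tool_rot']).as_matrix()
    d=R@T[:3,:3]@[u[0],u[1],1];o=R@T[:3,3]+s['position'];print(q,o+d*(.2795-o[2])/d[2])
"
```

```text
t 2.2 p [ 0.4837 -0.013   0.3542] head -0.365 q [-0.03  0.07 -0.    1.49 -0.    1.91] F [ 0.1 -0.5 -0.8] op 0.0698
[([350.7, 136.6], 0.78), ([299.8, 183.4], 0.63)]
handle_mid [0.53071763 0.05069512 0.2795    ]
crank_axis [0.48510024 0.0322756  0.2795    ]
```

Request:
move_arm --moves '[25, 33, 0, 0, 50, 66, 0, 0, 50, 66, -27, 0, 50, 66, -54, 0, 50, 66, -80, 0]'

```text
time: 2.95
position: [0.532, 0.0493, 0.2736]
tool_rot: [0.696, -0.128, 0.13, -0.695]
wrist_force: [-0.5, -0.1, -0.1]
opening: 0.07
```

```bash
python3 -c "
from h import *
st()
im=viewer.get_image('wrist');cv2.imwrite('pics/w2.png',im[:,:,::-1])"
```

```text
t 2.95 p [0.532  0.0493 0.2736] head -0.367 q [ 0.09  0.17 -0.07  1.33 -0.    2.03] F [-0.5 -0.1 -0.1] op 0.07
```

View pics/w2.png

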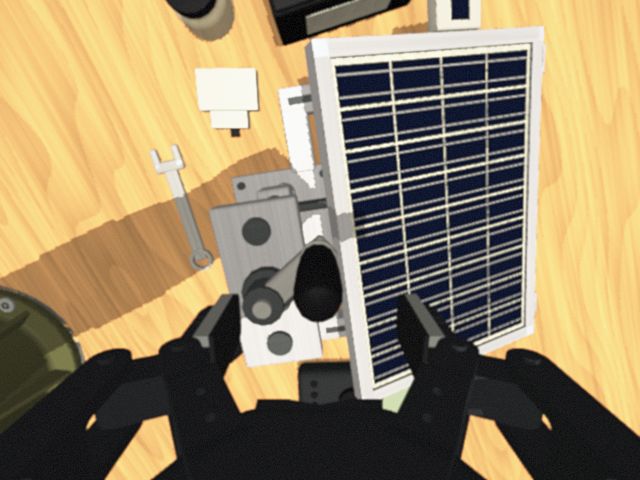

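The handle's rounded top is at about (318,300) between the open pads, roughly 4–5 mm along the pad direction from centre. I'll shift by that amount and close.

Request:
move_arm --moves '[2, 4, 0, 0, 2, 4, 0, 0, 2, 4, 0, 0, 2, 4, 0, 0, 2, 4, 0, 0]' --gripper 0 --grip_force 25

```text
time: 3.5
position: [0.5328, 0.0526, 0.2708]
tool_rot: [0.696, -0.13, 0.129, -0.694]
wrist_force: [0.7, -2.1, 5.4]
opening: 0.0214
```

Request:
move_arm --moves '[0, 0, 0, 0, 0, 0, 0, 0, 0, 0, 0, 0]'

```text
time: 3.8
position: [0.5329, 0.0525, 0.2709]
tool_rot: [0.696, -0.13, 0.129, -0.694]
wrist_force: [-0.0, -1.2, 1.2]
opening: 0.0218
```

```bash
python3 -c "
from h import *
s=st();p=s['position'][:2]-[.487,.035];print(np.hypot(*p),np.degrees(np.arctan2(p[1],p[0])))"
```

```text
t 3.8 p [0.5329 0.0525 0.2709] head -0.368 q [ 0.1   0.17 -0.07  1.33 -0.    2.04] F [-0.  -1.2  1.2] op 0.0218
0.04909762376487032 20.92157486673814
```

```bash
cat >> h.py <<'E'
C=np.array([.487,.035])
def plan(step,n=5,c=C,r=.050,turn=0):
    s=st();p=s['position'][:2];a=np.arctan2(*(p-c)[::-1])
    F=s['wrist_force'][:2];print('r',round(np.hypot(*(p-c))*1e3,1),'ang',round(np.degrees(a),1),'Frad',round(F@[np.cos(a),np.sin(a)],1),'Ftan',round(F@[-np.sin(a),np.cos(a)],1))
    for k in range(1,n+1):
        b=a+np.radians(step)*k;g=c+r*np.array([np.cos(b),np.sin(b)])-p;print(np.round(g*1e3,1).tolist(),round(turn*k,3),end='; ')
    print()
E
python3 -c "
from h import *
plan(12)"
```

```text
t 3.8 p [0.5329 0.0525 0.2709] head -0.368 q [ 0.1   0.17 -0.07  1.33 -0.    2.04] F [-0.  -1.2  1.2] op 0.0218
r 49.1 ang 20.9 Frad -0.5 Ftan -1.2
[-3.9, 9.6] 0; [-10.5, 17.8] 0; [-18.6, 24.4] 0; [-27.9, 29.1] 0; [-38.0, 31.8] 0;
```

Request:
move_arm --moves '[-4, 9.5, 0, 0, -10.5, 18, 0, 0, -18.5, 24.5, 0, 0, -28, 29, 0, 0, -38, 32, 0, 0]'

```text
time: 4.3
position: [0.4955, 0.0831, 0.2709]
tool_rot: [0.698, -0.129, 0.13, -0.693]
wrist_force: [4.8, -8.9, -1.0]
opening: 0.0212
```

```bash
python3 -c "
from h import *
plan(12)"
```

```text
t 4.3 p [0.4955 0.0831 0.2709] head -0.368 q [ 0.17  0.11 -0.15  1.32 -0.01  2.11] F [ 4.8 -8.9 -1. ] op 0.0212
r 48.8 ang 80.0 Frad -8.0 Ftan -6.3
[-10.2, 1.9] 0; [-20.6, 0.4] 0; [-30.4, -3.1] 0; [-39.3, -8.7] 0; [-46.8, -15.9] 0;
```

Request:
move_arm --moves '[-10, 1, 0, 0, -20.5, -0.5, 0, 0, -30, -4, 0, 0, -39, -9.5, 0, 0, -46, -17, 0, 0]'

```text
time: 4.8
position: [0.45, 0.0675, 0.271]
tool_rot: [0.696, -0.128, 0.13, -0.694]
wrist_force: [2.6, 4.9, -2.1]
opening: 0.0217
```

```bash
python3 -c "
from h import *
plan(5)"
```

```text
t 4.8 p [0.45   0.0675 0.271 ] head -0.367 q [ 0.15  0.02 -0.25  1.31 -0.    2.09] F [ 2.6  4.9 -2.1] op 0.0217
r 49.2 ang 138.7 Frad 1.3 Ftan -5.4
[-3.3, -2.9] 0; [-5.8, -6.5] 0; [-7.9, -10.3] 0; [-9.6, -14.3] 0; [-11.0, -18.4] 0;
```

Request:
move_arm --moves '[-3.3, -2.9, 0, 0, -5.8, -6.5, 0, 0, -8, -10.3, 0, 0, -9.7, -14.3, 0, 0, -9.7, -14.3, 0, 0]' --grip_force 20

```text
time: 5.3
position: [0.4405, 0.0532, 0.271]
tool_rot: [0.696, -0.128, 0.13, -0.694]
wrist_force: [3.9, 1.6, -1.9]
opening: 0.0216
```

Request:
move_arm --moves '[0, 0, 1, 0, 0, 0, 2, 0, 0, 0, 3, 0]'

```text
time: 5.6
position: [0.4401, 0.0528, 0.2716]
tool_rot: [0.697, -0.129, 0.129, -0.693]
wrist_force: [8.2, -0.2, -23.5]
opening: 0.0216
```

```bash
python3 -c "
from h import *
plan(5)"
```

```text
t 5.6 p [0.4401 0.0528 0.2716] head -0.368 q [ 0.12 -0.   -0.26  1.31 -0.    2.06] F [  8.2  -0.2 -23.5] op 0.0216
r 50.1 ang 159.2 Frad -7.8 Ftan -2.7
[-1.2, -4.2] 0; [-2.2, -8.4] 0; [-2.9, -12.8] 0; [-3.1, -17.1] 0; [-3.0, -21.5] 0;
```

No slip at 23 N, but the arm yields about 0.1–0.15 mm/N. A call commanding ≤7.5 mm therefore stays safely under 25 N even if the stop is met at its start. From here I search in small steps.

Request:
move_arm --moves '[-1, -3.5, -0.5, 0, -2.2, -7.2, -0.5, 0]'

```text
time: 5.8
position: [0.4381, 0.0463, 0.2711]
tool_rot: [0.697, -0.129, 0.129, -0.694]
wrist_force: [3.0, 3.3, -3.2]
opening: 0.0216
```

```bash
sed -i 's/^C=.*/C=np.array([.4873,.0347])/' h.py; python3 -c "
from h import *
plan(4.3,2)"
```

```text
t 5.8 p [0.4381 0.0463 0.2711] head -0.367 q [ 0.11 -0.01 -0.27  1.31 -0.    2.05] F [ 3.   3.3 -3.2] op 0.0216
r 50.6 ang 166.7 Frad -2.2 Ftan -4.0
[-0.2, -3.8] 0; [-0.6, -7.5] 0;
```

Request:
move_arm --moves '[-0.2, -3.8, 0, 0, -0.6, -7.5, 0, 0]'

```text
time: 6.0
position: [0.4368, 0.0391, 0.271]
tool_rot: [0.696, -0.129, 0.128, -0.694]
wrist_force: [0.2, 3.5, -2.0]
opening: 0.0216
```

```bash
python3 -c "
from h import *
plan(4.3,2)"
```

```text
t 6.0 p [0.4368 0.0391 0.271 ] head -0.367 q [ 0.09 -0.01 -0.27  1.31 -0.    2.03] F [ 0.2  3.5 -2. ] op 0.0216
r 50.7 ang 175.0 Frad 0.1 Ftan -3.6
[0.5, -3.8] 0; [0.6, -7.6] 0;
```

Request:
move_arm --moves '[0.1, -3.8, 0, 0, 0.3, -7.5, 0, 0]'

```text
time: 6.2
position: [0.4365, 0.0314, 0.271]
tool_rot: [0.696, -0.13, 0.128, -0.694]
wrist_force: [-0.4, 3.5, -0.2]
opening: 0.0212
```

```bash
sed -i 's/^C=.*/C=np.array([.4868,.0345])/' h.py; python3 -c "
from h import *
plan(4.3,2)"
```

```text
t 6.2 p [0.4365 0.0314 0.271 ] head -0.366 q [ 0.07 -0.01 -0.28  1.31 -0.    2.01] F [-0.4  3.5 -0.2] op 0.0212
r 50.4 ang -176.5 Frad 0.2 Ftan -3.6
[0.7, -3.7] 0; [1.4, -7.4] 0;
```

Request:
move_arm --moves '[0.5, -3.7, 0, 0, 1.3, -7.4, 0, 0]'

```text
time: 6.4
position: [0.4375, 0.0237, 0.271]
tool_rot: [0.696, -0.13, 0.128, -0.694]
wrist_force: [-1.7, 4.0, 1.0]
opening: 0.0215
```

```bash
python3 -c "
from h import *
plan(4.3,2)"
```

```text
t 6.4 p [0.4375 0.0237 0.271 ] head -0.367 q [ 0.06 -0.01 -0.27  1.31 -0.    1.99] F [-1.7  4.   1. ] op 0.0215
r 50.5 ang -167.6 Frad 0.8 Ftan -4.3
[1.4, -3.5] 0; [2.6, -7.1] 0;
```

Request:
move_arm --moves '[1.2, -3.5, 0, 0, 2.5, -7.1, 0, 0]'

```text
time: 6.6
position: [0.4396, 0.0161, 0.271]
tool_rot: [0.696, -0.13, 0.128, -0.694]
wrist_force: [-3.0, 3.8, 2.4]
opening: 0.0213
```

```bash
python3 -c "
from h import *
plan(4.3,2)"
```

```text
t 6.6 p [0.4396 0.0161 0.271 ] head -0.367 q [ 0.04 -0.01 -0.27  1.31 -0.    1.98] F [-3.   3.8  2.4] op 0.0213
r 50.6 ang -158.7 Frad 1.4 Ftan -4.6
[2.1, -3.2] 0; [3.8, -6.5] 0;
```

Request:
move_arm --moves '[1.9, -3.3, 0, 0, 3.7, -6.6, 0, 0]'

```text
time: 6.8
position: [0.4429, 0.009, 0.2709]
tool_rot: [0.697, -0.131, 0.127, -0.694]
wrist_force: [-3.3, 3.1, 2.3]
opening: 0.0215
```

```bash
python3 -c "
from h import *
plan(4.3,2)"
```

```text
t 6.8 p [0.4429 0.009  0.2709] head -0.367 q [ 0.02  0.   -0.26  1.31 -0.    1.96] F [-3.3  3.1  2.3] op 0.0215
r 50.8 ang -149.8 Frad 1.3 Ftan -4.3
[2.7, -2.8] 0; [4.9, -5.8] 0;
```

Request:
move_arm --moves '[2.5, -2.9, 0, 0, 4.8, -5.9, 0, 0]'

```text
time: 7.0
position: [0.4474, 0.0024, 0.2709]
tool_rot: [0.697, -0.131, 0.127, -0.693]
wrist_force: [-5.0, 2.3, 2.7]
opening: 0.0214
```

```bash
python3 -c "
from h import *
plan(4.3,2)"
```

```text
t 7.0 p [0.4474 0.0024 0.2709] head -0.367 q [ 0.01  0.01 -0.25  1.31 -0.    1.95] F [-5.   2.3  2.7] op 0.0214
r 50.9 ang -140.8 Frad 2.4 Ftan -5.0
[3.1, -2.3] 0; [5.8, -4.9] 0;
```

Request:
move_arm --moves '[3, -2.5, 0, 0, 5.7, -5.1, 0, 0]'

```text
time: 7.2
position: [0.4529, -0.0036, 0.2709]
tool_rot: [0.697, -0.131, 0.127, -0.693]
wrist_force: [-4.4, 1.2, 3.6]
opening: 0.0218
```

```bash
sed -i 's/^C=.*/C=np.array([.4867,.0340])/;s/r=.050,/r=.0504,/' h.py; python3 -c "
from h import *
plan(4.3,2)"
```

```text
t 7.2 p [ 0.4529 -0.0036  0.2709] head -0.367 q [-0.    0.02 -0.24  1.31 -0.01  1.93] F [-4.4  1.2  3.6] op 0.0218
r 50.6 ang -132.0 Frad 2.0 Ftan -4.1
[3.0, -2.3] 0; [6.1, -4.5] 0;
```

Request:
move_arm --moves '[3, -2.3, 0, 0, 6.1, -4.5, 0, 0]'

```text
time: 7.4
position: [0.4591, -0.0086, 0.2709]
tool_rot: [0.698, -0.131, 0.127, -0.693]
wrist_force: [-3.7, 1.3, 2.9]
opening: 0.0217
```

```bash
python3 -c "
from h import *
plan(4.3,2)"
```

```text
t 7.4 p [ 0.4591 -0.0086  0.2709] head -0.368 q [-0.01  0.03 -0.23  1.31 -0.01  1.92] F [-3.7  1.3  2.9] op 0.0217
r 50.7 ang -122.9 Frad 0.9 Ftan -3.8
[3.4, -1.7] 0; [6.8, -3.3] 0;
```

Request:
move_arm --moves '[3.4, -1.7, 0, 0, 6.8, -3.3, 0, 0]'

```text
time: 7.6
position: [0.4662, -0.0124, 0.2709]
tool_rot: [0.698, -0.131, 0.127, -0.692]
wrist_force: [-4.7, 1.4, 3.1]
opening: 0.0215
```

```bash
python3 -c "
from h import *
plan(4.3,2)"
```

```text
t 7.6 p [ 0.4662 -0.0124  0.2709] head -0.368 q [-0.02  0.05 -0.22  1.32 -0.01  1.92] F [-4.7  1.4  3.1] op 0.0215
r 50.7 ang -113.9 Frad 0.7 Ftan -4.9
[3.6, -1.1] 0; [7.2, -2.3] 0;
```

Request:
move_arm --moves '[3.6, -1.1, 0, 0, 7.2, -2.3, 0, 0]'

```text
time: 7.8
position: [0.4737, -0.015, 0.2709]
tool_rot: [0.698, -0.131, 0.127, -0.692]
wrist_force: [-4.4, 0.4, 3.0]
opening: 0.0214
```

```bash
python3 -c "
from h import *
plan(4.3,2)"
```

```text
t 7.8 p [ 0.4737 -0.015   0.2709] head -0.368 q [-0.03  0.06 -0.2   1.32 -0.01  1.91] F [-4.4  0.4  3. ] op 0.0214
r 50.7 ang -104.9 Frad 0.8 Ftan -4.4
[3.8, -0.5] 0; [7.5, -1.1] 0;
```

Request:
move_arm --moves '[3.8, -0.5, 0, 0, 7.5, -1.1, 0, 0]'

```text
time: 8.0
position: [0.4815, -0.0164, 0.2709]
tool_rot: [0.698, -0.131, 0.127, -0.692]
wrist_force: [-4.4, 0.2, 2.8]
opening: 0.0212
```

```bash
python3 -c "
from h import *
plan(4.3,2)"
```

```text
t 8.0 p [ 0.4815 -0.0164  0.2709] head -0.368 q [-0.03  0.08 -0.18  1.32 -0.01  1.91] F [-4.4  0.2  2.8] op 0.0212
r 50.7 ang -95.9 Frad 0.3 Ftan -4.4
[3.8, 0.1] 0; [7.6, 0.1] 0;
```

Request:
move_arm --moves '[3.8, 0, 0, 0, 7.6, 0.1, 0, 0]'

```text
time: 8.2
position: [0.4896, -0.0166, 0.2709]
tool_rot: [0.698, -0.131, 0.127, -0.692]
wrist_force: [-4.0, -1.5, 3.6]
opening: 0.0217
```

```bash
python3 -c "
from h import *
plan(4.3,2)"
```

```text
t 8.2 p [ 0.4896 -0.0166  0.2709] head -0.368 q [-0.03  0.09 -0.17  1.32 -0.01  1.91] F [-4.  -1.5  3.6] op 0.0217
r 50.7 ang -86.8 Frad 1.3 Ftan -4.1
[3.8, 0.6] 0; [7.5, 1.2] 0;
```

Request:
move_arm --moves '[3.8, 0.4, 0, 0, 7.5, 1.0, 0, 0]'

```text
time: 8.4
position: [0.4974, -0.0155, 0.2709]
tool_rot: [0.698, -0.131, 0.127, -0.692]
wrist_force: [-4.5, -0.4, 3.9]
opening: 0.0214
```

```bash
python3 -c "
from h import *
plan(4.3,2)"
```

```text
t 8.4 p [ 0.4974 -0.0155  0.2709] head -0.368 q [-0.03  0.11 -0.15  1.32 -0.01  1.91] F [-4.5 -0.4  3.9] op 0.0214
r 50.7 ang -77.8 Frad -0.5 Ftan -4.5
[3.6, 1.2] 0; [7.2, 2.4] 0;
```

Request:
move_arm --moves '[3.7, 1.0, 0, 0, 7.2, 2.3, 0, 0]'

```text
time: 8.6
position: [0.505, -0.0132, 0.2709]
tool_rot: [0.699, -0.131, 0.127, -0.692]
wrist_force: [-4.2, -1.4, 2.8]
opening: 0.0215
```

```bash
python3 -c "
from h import *
plan(4.3,2)"
```

```text
t 8.6 p [ 0.505  -0.0132  0.2709] head -0.368 q [-0.02  0.12 -0.13  1.32 -0.01  1.92] F [-4.2 -1.4  2.8] op 0.0215
r 50.6 ang -68.8 Frad -0.2 Ftan -4.5
[3.4, 1.7] 0; [6.7, 3.5] 0;
```

Request:
move_arm --moves '[3.4, 1.6, 0, 0, 6.8, 3.4, 0, 0]'

```text
time: 8.8
position: [0.5121, -0.0097, 0.2709]
tool_rot: [0.699, -0.131, 0.127, -0.692]
wrist_force: [-5.0, -0.6, 2.2]
opening: 0.0217
```

```bash
python3 -c "
from h import *
plan(4.3,2)"
```

```text
t 8.8 p [ 0.5121 -0.0097  0.2709] head -0.368 q [-0.01  0.13 -0.12  1.32 -0.01  1.93] F [-5.  -0.6  2.2] op 0.0217
r 50.5 ang -59.8 Frad -2.0 Ftan -4.6
[3.1, 2.1] 0; [6.2, 4.4] 0;
```

Request:
move_arm --moves '[3.1, 2.1, 0, 0, 6.1, 4.4, 0, 0]'

```text
time: 9.0
position: [0.5185, -0.0052, 0.2709]
tool_rot: [0.699, -0.131, 0.127, -0.692]
wrist_force: [-4.8, -1.7, 3.6]
opening: 0.0215
```

```bash
python3 -c "
from h import *
plan(4.3,2)"
```

```text
t 9.0 p [ 0.5185 -0.0052  0.2709] head -0.368 q [-0.    0.15 -0.1   1.33 -0.01  1.93] F [-4.8 -1.7  3.6] op 0.0215
r 50.5 ang -51.0 Frad -1.7 Ftan -4.8
[2.8, 2.6] 0; [5.4, 5.2] 0;
```

Request:
move_arm --moves '[2.8, 2.6, 0, 0, 5.4, 5.2, 0, 0]'

```text
time: 9.2
position: [0.5241, 0.0002, 0.2709]
tool_rot: [0.699, -0.131, 0.127, -0.692]
wrist_force: [-4.5, -0.6, 4.0]
opening: 0.0214
```

```bash
python3 -c "
from h import *
plan(4.3,2)"
```

```text
t 9.2 p [5.241e-01 2.000e-04 2.709e-01] head -0.368 q [ 0.01  0.16 -0.09  1.33 -0.01  1.95] F [-4.5 -0.6  4. ] op 0.0214
r 50.4 ang -42.1 Frad -2.9 Ftan -3.5
[2.4, 2.9] 0; [4.6, 6.0] 0;
```

Request:
move_arm --moves '[2.3, 2.9, 0, 0, 4.5, 6.0, 0, 0]'

```text
time: 9.4
position: [0.5287, 0.0063, 0.2709]
tool_rot: [0.699, -0.131, 0.127, -0.691]
wrist_force: [-5.1, -2.2, 2.5]
opening: 0.0214
```

```bash
python3 -c "
from h import *
plan(4.3,2)"
```

```text
t 9.4 p [0.5287 0.0063 0.2709] head -0.368 q [ 0.02  0.17 -0.08  1.33 -0.01  1.96] F [-5.1 -2.2  2.5] op 0.0214
r 50.3 ang -33.4 Frad -3.0 Ftan -4.6
[2.0, 3.2] 0; [3.8, 6.6] 0;
```

Request:
move_arm --moves '[1.9, 3.2, 0, 0, 3.5, 6.6, 0, 0]'

```text
time: 9.6
position: [0.5323, 0.0129, 0.2709]
tool_rot: [0.699, -0.131, 0.127, -0.691]
wrist_force: [-4.6, -2.9, 4.5]
opening: 0.0217
```

```bash
python3 -c "
from h import *
plan(4.3,2)"
```

```text
t 9.6 p [0.5323 0.0129 0.2709] head -0.368 q [ 0.03  0.17 -0.07  1.33 -0.01  1.97] F [-4.6 -2.9  4.5] op 0.0217
r 50.2 ang -24.9 Frad -2.9 Ftan -4.6
[1.6, 3.4] 0; [2.8, 7.0] 0;
```

Request:
move_arm --moves '[1.4, 3.5, 0, 0, 2.5, 7.1, 0, 0]'

```text
time: 9.8
position: [0.5348, 0.0198, 0.2709]
tool_rot: [0.699, -0.132, 0.127, -0.691]
wrist_force: [-4.7, -3.2, 3.1]
opening: 0.0213
```

```bash
python3 -c "
from h import *
plan(4.3,2)"
```

```text
t 9.8 p [0.5348 0.0198 0.2709] head -0.368 q [ 0.04  0.18 -0.06  1.33 -0.01  1.98] F [-4.7 -3.2  3.1] op 0.0213
r 50.1 ang -16.4 Frad -3.5 Ftan -4.4
[1.2, 3.6] 0; [1.8, 7.3] 0;
```

Request:
move_arm --moves '[0.8, 3.6, 0, 0, 1.3, 7.4, 0, 0]'

```text
time: 10.0
position: [0.5362, 0.0268, 0.2709]
tool_rot: [0.7, -0.132, 0.128, -0.69]
wrist_force: [-4.9, -3.4, 3.4]
opening: 0.0216
```

```bash
python3 -c "
from h import *
plan(4.3,2)"
```

```text
t 10.0 p [0.5362 0.0268 0.2709] head -0.369 q [ 0.06  0.18 -0.06  1.34 -0.01  2.  ] F [-4.9 -3.4  3.4] op 0.0216
r 50.0 ang -8.2 Frad -4.4 Ftan -4.1
[0.8, 3.7] 0; [0.9, 7.5] 0;
```

Request:
move_arm --moves '[0.2, 3.7, 0, 0, 0.2, 7.5, 0, 0]'

```text
time: 10.2
position: [0.5366, 0.0338, 0.2709]
tool_rot: [0.7, -0.132, 0.128, -0.69]
wrist_force: [-3.9, -5.1, 3.0]
opening: 0.0213
```

```bash
python3 -c "
from h import *
plan(4.3,2)"
```

```text
t 10.2 p [0.5366 0.0338 0.2709] head -0.369 q [ 0.07  0.19 -0.06  1.34 -0.01  2.01] F [-3.9 -5.1  3. ] op 0.0213
r 49.9 ang -0.3 Frad -3.9 Ftan -5.1
[0.4, 3.8] 0; [-0.1, 7.5] 0;
```

Request:
move_arm --moves '[-0.1, 3.7, 0, 0, -0.7, 7.3, 0, 0]'

```text
time: 10.4
position: [0.5361, 0.0404, 0.2709]
tool_rot: [0.701, -0.131, 0.128, -0.689]
wrist_force: [-3.5, -4.5, 2.4]
opening: 0.0215
```

```bash
python3 -c "
from h import *
plan(4.3,2)"
```

```text
t 10.4 p [0.5361 0.0404 0.2709] head -0.369 q [ 0.09  0.19 -0.06  1.34 -0.02  2.03] F [-3.5 -4.5  2.4] op 0.0215
r 49.8 ang 7.3 Frad -4.0 Ftan -4.0
[-0.0, 3.8] 0; [-0.9, 7.5] 0;
```

Request:
move_arm --moves '[-0.5, 3.7, 0, 0, -1.6, 7.3, 0, 0]'

```text
time: 10.6
position: [0.5348, 0.0468, 0.2709]
tool_rot: [0.702, -0.131, 0.129, -0.688]
wrist_force: [-3.3, -6.2, 2.8]
opening: 0.0215
```

```bash
python3 -c "
from h import *
plan(4.3,2)"
```

```text
t 10.6 p [0.5348 0.0468 0.2709] head -0.37 q [ 0.1   0.18 -0.06  1.34 -0.02  2.04] F [-3.3 -6.2  2.8] op 0.0215
r 49.7 ang 14.9 Frad -4.8 Ftan -5.2
[-0.5, 3.8] 0; [-1.9, 7.3] 0;
```

Request:
move_arm --moves '[-1.1, 3.7, 0, 0, -2.7, 7.1, 0, 0]'

```text
time: 10.8
position: [0.5326, 0.0529, 0.2709]
tool_rot: [0.703, -0.131, 0.129, -0.687]
wrist_force: [-1.9, -4.4, 1.2]
opening: 0.0214
```

```bash
python3 -c "
from h import *
plan(4.3,2)"
```

```text
t 10.8 p [0.5326 0.0529 0.2709] head -0.371 q [ 0.11  0.18 -0.06  1.33 -0.02  2.05] F [-1.9 -4.4  1.2] op 0.0214
r 49.6 ang 22.4 Frad -3.4 Ftan -3.4
[-0.8, 3.7] 0; [-2.6, 7.1] 0;
```

One full turn is done with no stop so far. Ftan is steady at about 4–5 N.

Request:
move_arm --moves '[-1.3, 3.6, 0, 0, -3.3, 7, 0, 0]'

```text
time: 11.0
position: [0.5297, 0.0586, 0.2709]
tool_rot: [0.704, -0.131, 0.13, -0.686]
wrist_force: [-3.1, -6.4, 1.7]
opening: 0.0214
```

```bash
python3 -c "
from h import *
plan(4.3,2)"
```

```text
t 11.0 p [0.5297 0.0586 0.2709] head -0.371 q [ 0.13  0.18 -0.07  1.33 -0.02  2.07] F [-3.1 -6.4  1.7] op 0.0214
r 49.5 ang 29.8 Frad -5.8 Ftan -4.1
[-1.2, 3.6] 0; [-3.5, 6.7] 0;
```

Request:
move_arm --moves '[-1.9, 3.3, 0, 0, -4.3, 6.3, 0, 0]'

```text
time: 11.2
position: [0.5262, 0.0636, 0.2709]
tool_rot: [0.705, -0.13, 0.131, -0.685]
wrist_force: [-1.7, -7.3, 0.5]
opening: 0.0216
```

```bash
python3 -c "
from h import *
plan(4.3,2)"
```

```text
t 11.2 p [0.5262 0.0636 0.2709] head -0.372 q [ 0.14  0.17 -0.08  1.33 -0.03  2.08] F [-1.7 -7.3  0.5] op 0.0216
r 49.4 ang 36.9 Frad -5.7 Ftan -4.8
[-1.6, 3.6] 0; [-4.2, 6.3] 0;
```

Request:
move_arm --moves '[-2.5, 2.9, 0, 0, -5.3, 5.5, 0, 0]'

```text
time: 11.4
position: [0.5222, 0.068, 0.271]
tool_rot: [0.706, -0.13, 0.132, -0.684]
wrist_force: [0.4, -5.9, 1.0]
opening: 0.0217
```

```bash
python3 -c "
from h import *
plan(4.3,2)"
```

```text
t 11.4 p [0.5222 0.068  0.271 ] head -0.373 q [ 0.15  0.16 -0.09  1.33 -0.03  2.09] F [ 0.4 -5.9  1. ] op 0.0217
r 49.1 ang 43.8 Frad -3.7 Ftan -4.5
[-1.8, 3.5] 0; [-4.7, 5.9] 0;
```

Request:
move_arm --moves '[-3, 2.8, 0, 0, -6, 5, 0, 0]'

```text
time: 11.6
position: [0.5176, 0.0721, 0.271]
tool_rot: [0.706, -0.129, 0.134, -0.683]
wrist_force: [0.0, -6.1, 0.6]
opening: 0.0213
```

```bash
python3 -c "
from h import *
plan(4.6,2)"
```

```text
t 11.6 p [0.5176 0.0721 0.271 ] head -0.373 q [ 0.16  0.15 -0.1   1.33 -0.03  2.11] F [ 0.  -6.1  0.6] op 0.0213
r 49.1 ang 50.9 Frad -4.7 Ftan -3.8
[-2.4, 3.5] 0; [-5.8, 5.6] 0;
```

Request:
move_arm --moves '[-3.2, 2.4, 0, 0, -6.6, 4.3, 0, 0]'

```text
time: 11.8
position: [0.5127, 0.0754, 0.271]
tool_rot: [0.707, -0.128, 0.135, -0.682]
wrist_force: [1.4, -5.9, -0.3]
opening: 0.0214
```

```bash
python3 -c "
from h import *
plan(4.6,2)"
```

```text
t 11.8 p [0.5127 0.0754 0.271 ] head -0.374 q [ 0.17  0.14 -0.11  1.32 -0.04  2.12] F [ 1.4 -5.9 -0.3] op 0.0214
r 48.9 ang 57.9 Frad -4.3 Ftan -4.3
[-2.7, 3.3] 0; [-6.4, 5.0] 0;
```

Request:
move_arm --moves '[-3.6, 2, 0, 0, -7.2, 3.5, 0, 0]'

```text
time: 12.0
position: [0.5073, 0.0782, 0.271]
tool_rot: [0.707, -0.127, 0.137, -0.682]
wrist_force: [2.2, -3.8, -0.6]
opening: 0.0214
```

```bash
python3 -c "
from h import *
plan(4.6,2)"
```

```text
t 12.0 p [0.5073 0.0782 0.271 ] head -0.375 q [ 0.18  0.13 -0.12  1.32 -0.04  2.13] F [ 2.2 -3.8 -0.6] op 0.0214
r 48.8 ang 65.0 Frad -2.5 Ftan -3.6
[-3.1, 3.0] 0; [-6.9, 4.3] 0;
```

Request:
move_arm --moves '[-3.7, 1.5, 0, 0, -7.6, 2.8, 0, 0]'

```text
time: 12.2
position: [0.5018, 0.0804, 0.271]
tool_rot: [0.708, -0.126, 0.138, -0.681]
wrist_force: [3.7, -5.1, -1.0]
opening: 0.0216
```

```bash
python3 -c "
from h import *
plan(4.6,2)"
```

```text
t 12.2 p [0.5018 0.0804 0.271 ] head -0.375 q [ 0.19  0.12 -0.14  1.31 -0.04  2.13] F [ 3.7 -5.1 -1. ] op 0.0216
r 48.8 ang 71.9 Frad -3.7 Ftan -5.1
[-3.4, 2.7] 0; [-7.4, 3.4] 0;
```

Request:
move_arm --moves '[-3.7, 1.1, 0, 0, -7.6, 1.9, 0, 0]'

```text
time: 12.4
position: [0.4964, 0.0817, 0.271]
tool_rot: [0.708, -0.125, 0.14, -0.681]
wrist_force: [3.8, -4.7, -1.4]
opening: 0.0215
```

```bash
python3 -c "
from h import *
plan(4.6,2)"
```

```text
t 12.4 p [0.4964 0.0817 0.271 ] head -0.376 q [ 0.19  0.1  -0.15  1.31 -0.04  2.14] F [ 3.8 -4.7 -1.4] op 0.0215
r 48.7 ang 78.5 Frad -3.9 Ftan -4.7
[-3.7, 2.3] 0; [-7.7, 2.7] 0;
```

Request:
move_arm --moves '[-4.2, 0.7, 0, 0, -8.4, 0.9, 0, 0]'

```text
time: 12.6
position: [0.4903, 0.0825, 0.2711]
tool_rot: [0.708, -0.123, 0.141, -0.681]
wrist_force: [4.7, -3.3, -1.7]
opening: 0.0214
```

```bash
python3 -c "
from h import *
plan(4.6,2)"
```

```text
t 12.6 p [0.4903 0.0825 0.2711] head -0.376 q [ 0.2   0.09 -0.17  1.3  -0.05  2.15] F [ 4.7 -3.3 -1.7] op 0.0214
r 48.6 ang 85.8 Frad -2.9 Ftan -4.9
[-3.9, 1.9] 0; [-7.9, 1.8] 0;
```

Request:
move_arm --moves '[-4.2, 0.2, 0, 0, -8.4, -0.2, 0, 0]'

```text
time: 12.8
position: [0.4839, 0.0824, 0.2711]
tool_rot: [0.708, -0.122, 0.143, -0.681]
wrist_force: [4.7, -3.2, -2.5]
opening: 0.0216
```

```bash
python3 -c "
from h import *
plan(4.6,2)"
```

```text
t 12.8 p [0.4839 0.0824 0.2711] head -0.376 q [ 0.2   0.08 -0.19  1.3  -0.05  2.15] F [ 4.7 -3.2 -2.5] op 0.0216
r 48.5 ang 93.3 Frad -3.4 Ftan -4.5
[-4.1, 1.5] 0; [-8.1, 0.8] 0;
```

Request:
move_arm --moves '[-4.2, -0.3, 0, 0, -8.3, -1.2, 0, 0]'

```text
time: 13.0
position: [0.4772, 0.0816, 0.2711]
tool_rot: [0.707, -0.121, 0.144, -0.681]
wrist_force: [4.6, -1.6, -2.9]
opening: 0.0212
```

```bash
python3 -c "
from h import *
plan(4.6,2)"
```

```text
t 13.0 p [0.4772 0.0816 0.2711] head -0.377 q [ 0.2   0.06 -0.2   1.29 -0.05  2.15] F [ 4.6 -1.6 -2.9] op 0.0212
r 48.5 ang 101.3 Frad -2.5 Ftan -4.2
[-4.3, 0.9] 0; [-8.1, -0.4] 0;
```

Request:
move_arm --moves '[-4.1, -0.8, 0, 0, -8, -2.3, 0, 0]'

```text
time: 13.2
position: [0.4706, 0.0798, 0.2711]
tool_rot: [0.707, -0.12, 0.145, -0.682]
wrist_force: [5.1, 0.2, -3.1]
opening: 0.0218
```

```bash
python3 -c "
from h import *
plan(4.6,2)"
```

```text
t 13.2 p [0.4706 0.0798 0.2711] head -0.376 q [ 0.2   0.04 -0.22  1.29 -0.05  2.15] F [ 5.1  0.2 -3.1] op 0.0218
r 48.5 ang 109.4 Frad -1.5 Ftan -4.9
[-4.4, 0.3] 0; [-8.0, -1.5] 0;
```

Request:
move_arm --moves '[-3.9, -1.4, 0, 0, -7.5, -3.4, 0, 0]'

```text
time: 13.4
position: [0.466, 0.0778, 0.2713]
tool_rot: [0.706, -0.119, 0.146, -0.683]
wrist_force: [18.1, 4.6, -11.9]
opening: 0.0215
```

```bash
python3 -c "
from h import *
plan(4.6,2)"
```

```text
t 13.4 p [0.466  0.0778 0.2713] head -0.376 q [ 0.2   0.03 -0.23  1.28 -0.04  2.15] F [ 18.1   4.6 -11.9] op 0.0215
r 48.4 ang 115.2 Frad -3.5 Ftan -18.3
[-4.4, -0.1] 0; [-7.8, -2.2] 0;
```

The stop is felt. Ftan jumped from about 4.5 to 18 N over this step, with roughly 4 mm of compression, so contact is near tool angle 111.5°. Now I'll plan the clockwise winding.

```bash
cat >> h.py <<'E'
C2=np.array([.4862,.0335])
def wind(segs,r=.0498):
    s=st();p=s['position'][:2].copy();a=np.arctan2(*(p-C2)[::-1])
    print('ang',np.degrees(a),'r',np.hypot(*(p-C2)))
    for tot in segs:
        row=[]
        for k in range(1,6):
            b=a+np.radians(tot)*k/5;g=np.round(((C2+r*np.array([np.cos(b),np.sin(b)]))-p)*1e3,1);row+=g.tolist()+[0,0]
        print(row);a=b;p=C2+r*np.array([np.cos(a),np.sin(a)])
E
python3 -c "
from h import *
print([np.degrees(np.arctan2(*(np.array(p)-C2)[::-1])) for p in ([.4706,.0798],[.4697,.0794],[.466,.0778])])
wind([-90,-110,-110])"
```

```text
[np.float64(108.62037141026595), np.float64(109.77235053257144), np.float64(114.51212922667095)]
t 13.4 p [0.466  0.0778 0.2713] head -0.376 q [ 0.2   0.03 -0.23  1.28 -0.04  2.15] F [ 18.1   4.6 -11.9] op 0.0215
ang 114.4601972468357 r 0.04868261662695193
[14.6, 5.2, 0, 0, 30.1, 4.5, 0, 0, 44.7, -1.0, 0, 0, 56.9, -10.7, 0, 0, 65.5, -23.7, 0, 0]
[4.4, -18.5, 0, 0, 1.6, -37.3, 0, 0, -8.1, -53.6, 0, 0, -23.1, -65.2, 0, 0, -41.5, -70.3, 0, 0]
[-18.9, 2.2, 0, 0, -35.6, 11.2, 0, 0, -47.7, 25.9, 0, 0, -53.4, 44.0, 0, 0, -51.9, 63.0, 0, 0]
```

Request:
move_arm --moves '[14.6, 5.2, 0, 0, 30.1, 4.5, 0, 0, 44.7, -1, 0, 0, 56.9, -10.7, 0, 0, 65.5, -23.7, 0, 0]'

```text
time: 13.9
position: [0.5313, 0.0564, 0.2714]
tool_rot: [0.704, -0.119, 0.145, -0.685]
wrist_force: [-3.3, 5.5, 1.5]
opening: 0.0218
```

Request:
move_arm --moves '[4.4, -18.5, 0, 0, 1.6, -37.3, 0, 0, -8.1, -53.6, 0, 0, -23.1, -65.2, 0, 0, -41.5, -70.3, 0, 0]'

```text
time: 14.4
position: [0.493, -0.0168, 0.2717]
tool_rot: [0.705, -0.117, 0.148, -0.683]
wrist_force: [7.8, -7.1, -5.4]
opening: 0.0218
```

```bash
python3 -c "
from h import *
wind([-110,-110,-110])"
```

```text
t 14.4 p [ 0.493  -0.0168  0.2717] head -0.376 q [-0.01  0.06 -0.2   1.27 -0.04  1.94] F [ 7.8 -7.1 -5.4] op 0.0218
ang -82.32128222241887 r 0.05079160712997197
[-19.1, 2.1, 0, 0, -36.3, 10.2, 0, 0, -49.2, 24.2, 0, 0, -55.9, 42.0, 0, 0, -55.4, 61.0, 0, 0]
[7.5, 17.5, 0, 0, 21.0, 30.8, 0, 0, 38.6, 38.1, 0, 0, 57.6, 38.4, 0, 0, 75.3, 31.5, 0, 0]
[13.8, -13.0, 0, 0, 21.8, -30.3, 0, 0, 22.6, -49.3, 0, 0, 16.4, -67.2, 0, 0, 3.8, -81.5, 0, 0]
```

Request:
move_arm --moves '[-19.1, 2.1, 0, 0, -36.3, 10.2, 0, 0, -49.2, 24.2, 0, 0, -55.9, 42, 0, 0, -55.4, 61, 0, 0]'

```text
time: 14.9
position: [0.438, 0.0433, 0.2716]
tool_rot: [0.706, -0.116, 0.149, -0.682]
wrist_force: [10.7, -8.1, -9.1]
opening: 0.0214
```

Request:
move_arm --moves '[7.5, 17.5, 0, 0, 21, 30.8, 0, 0, 38.6, 38.1, 0, 0, 57.6, 38.4, 0, 0, 75.3, 31.5, 0, 0]'

```text
time: 15.4
position: [0.5119, 0.0763, 0.2713]
tool_rot: [0.706, -0.117, 0.147, -0.683]
wrist_force: [-6.7, 0.5, 4.2]
opening: 0.0215
```

Request:
move_arm --moves '[13.8, -13, 0, 0, 21.8, -30.3, 0, 0, 22.6, -49.3, 0, 0, 16.4, -67.2, 0, 0, 3.8, -81.5, 0, 0]'

```text
time: 15.9
position: [0.5198, -0.0054, 0.2717]
tool_rot: [0.705, -0.115, 0.15, -0.684]
wrist_force: [10.4, -0.9, -6.4]
opening: 0.0218
```

```bash
python3 -c "
from h import *
wind([-110,-110,-110])"
```

```text
t 15.9 p [ 0.5198 -0.0054  0.2717] head -0.376 q [ 0.02  0.1  -0.15  1.27 -0.04  1.96] F [10.4 -0.9 -6.4] op 0.0218
ang -49.135438655217726 r 0.05139301073785245
[-17.5, -8.3, 0, 0, -36.3, -10.9, 0, 0, -54.8, -6.2, 0, 0, -70.1, 5.0, 0, 0, -80.2, 21.1, 0, 0]
[-3.3, 18.7, 0, 0, 0.7, 37.3, 0, 0, 11.4, 53.0, 0, 0, 27.2, 63.6, 0, 0, 45.8, 67.5, 0, 0]
[18.7, -3.3, 0, 0, 34.8, -13.5, 0, 0, 45.9, -28.9, 0, 0, 50.5, -47.3, 0, 0, 47.8, -66.1, 0, 0]
```

Request:
move_arm --moves '[-17.5, -8.3, 0, 0, -36.3, -10.9, 0, 0, -54.8, -6.2, 0, 0, -70.1, 5, 0, 0, -80.2, 21.1, 0, 0]'

```text
time: 16.4
position: [0.4401, 0.0152, 0.2716]
tool_rot: [0.705, -0.115, 0.151, -0.683]
wrist_force: [11.8, -2.5, -8.8]
opening: 0.0216
```

Request:
move_arm --moves '[-3.3, 18.7, 0, 0, 0.7, 37.3, 0, 0, 11.4, 53, 0, 0, 27.2, 63.6, 0, 0, 45.8, 67.5, 0, 0]'

```text
time: 16.9
position: [0.4843, 0.0827, 0.2713]
tool_rot: [0.706, -0.115, 0.15, -0.683]
wrist_force: [-5.5, -7.6, 2.9]
opening: 0.0215
```

Request:
move_arm --moves '[18.7, -3.3, 0, 0, 34.8, -13.5, 0, 0, 45.9, -28.9, 0, 0, 50.5, -47.3, 0, 0, 47.8, -66.1, 0, 0]'

```text
time: 17.4
position: [0.5355, 0.0189, 0.2717]
tool_rot: [0.704, -0.113, 0.151, -0.685]
wrist_force: [6.8, 5.2, -4.3]
opening: 0.0215
```

```bash
python3 -c "
from h import *
wind([-110,-110])"
```

```text
t 17.4 p [0.5355 0.0189 0.2717] head -0.375 q [ 0.06  0.13 -0.12  1.27 -0.04  2.01] F [ 6.8  5.2 -4.3] op 0.0215
ang -16.491202301786235 r 0.0514582262156138
[-10.4, -16.4, 0, 0, -24.8, -28.7, 0, 0, -42.8, -34.8, 0, 0, -61.8, -33.6, 0, 0, -79.0, -25.4, 0, 0]
[-12.8, 14.0, 0, 0, -19.5, 31.8, 0, 0, -19.0, 50.8, 0, 0, -11.4, 68.2, 0, 0, 2.1, 81.6, 0, 0]
```

Request:
move_arm --moves '[-10.4, -16.4, 0, 0, -24.8, -28.7, 0, 0, -42.8, -34.8, 0, 0, -61.8, -33.6, 0, 0, -79, -25.4, 0, 0]'

```text
time: 17.9
position: [0.4571, -0.0075, 0.2716]
tool_rot: [0.704, -0.113, 0.152, -0.685]
wrist_force: [8.1, 1.1, -6.2]
opening: 0.0216
```

Request:
move_arm --moves '[-12.8, 14, 0, 0, -19.5, 31.8, 0, 0, -19, 50.8, 0, 0, -11.4, 68.2, 0, 0, 2.1, 81.6, 0, 0]'

```text
time: 18.4
position: [0.4581, 0.0733, 0.2714]
tool_rot: [0.705, -0.113, 0.152, -0.683]
wrist_force: [-0.1, -11.7, -0.4]
opening: 0.0214
```

```bash
python3 -c "
from h import *
s=st();p=s['position'][:2];a=np.degrees(np.arctan2(*(p-C2)[::-1]))
wind([110-a])"
```

```text
t 18.4 p [0.4581 0.0733 0.2714] head -0.376 q [ 0.2  -0.   -0.27  1.27 -0.05  2.14] F [ -0.1 -11.7  -0.4] op 0.0214
t 18.4 p [0.4581 0.0733 0.2714] head -0.376 q [ 0.2  -0.   -0.27  1.27 -0.05  2.14] F [ -0.1 -11.7  -0.4] op 0.0214
ang 125.18860713608485 r 0.04868369299302909
[1.6, 2.4, 0, 0, 3.8, 3.7, 0, 0, 6.2, 4.9, 0, 0, 8.6, 6.0, 0, 0, 11.0, 7.0, 0, 0]
```

Request:
move_arm --moves '[2.4, 1.8, 0, 0, 5, 3.2, 0, 0, 8, 4.6, 0, 0, 11, 5.8, 0, 0, 11.8, 6.1, 0, 0]'

```text
time: 18.9
position: [0.4693, 0.079, 0.2714]
tool_rot: [0.706, -0.113, 0.152, -0.683]
wrist_force: [-2.7, -5.1, 2.6]
opening: 0.0214
```

```bash
python3 -c "
from h import *
s=st();p=s['position'][:2];a=np.degrees(np.arctan2(*(p-C2)[::-1]))
wind([110-a])
for n in('top','scene'):
    viewer.get_image(n)
    print(n,[(np.round(atz(n,r['point'],.2795),4),round(r['confidence'],2)) for r in finder.tip_of('handle_mid',n)[:1]])
"
```

```text
t 18.9 p [0.4693 0.079  0.2714] head -0.376 q [ 0.21  0.02 -0.24  1.27 -0.05  2.15] F [-2.7 -5.1  2.6] op 0.0214
t 18.9 p [0.4693 0.079  0.2714] head -0.376 q [ 0.21  0.02 -0.24  1.27 -0.05  2.15] F [-2.7 -5.1  2.6] op 0.0214
ang 110.41224606230752 r 0.04849601434950084
[-0.4, 1.2, 0, 0, -0.3, 1.3, 0, 0, -0.3, 1.3, 0, 0, -0.2, 1.3, 0, 0, -0.1, 1.3, 0, 0]
top [(array([0.607 , 0.0081, 0.2795]), 0.33)]
scene [(array([0.4743, 0.0849, 0.2795]), 0.59)]
```

Request:
move_arm --moves '[0, 0, 0, 0, 0, 0, 0, 0, 0, 0, 0, 0, 0, 0, 0, 0, 0, 0, 0, 0]' --gripper 60

```text
time: 19.6
position: [0.4694, 0.0792, 0.2713]
tool_rot: [0.705, -0.113, 0.152, -0.683]
wrist_force: [0.5, -0.5, -0.5]
opening: 0.06
```

Request:
move_arm --moves '[0, 0, 10, 0, 0, 0, 35, 0, 0, 0, 70, 0, 0, 0, 100, 0, -10, -40, 110, 0]'

```text
time: 20.1
position: [0.4616, 0.0417, 0.3847]
tool_rot: [0.705, -0.11, 0.151, -0.684]
wrist_force: [1.3, -1.5, 0.2]
opening: 0.0601
```

Request:
move_arm --moves '[-10, -45, 0, 0, -20, -90, 0, 0, -30, -135, 0, 0, -40, -180, 0, 0, -50, -225, 0, 0]'

```text
time: 20.6
position: [0.411, -0.185, 0.3858]
tool_rot: [0.705, -0.109, 0.152, -0.684]
wrist_force: [1.1, -0.4, 0.4]
opening: 0.0601
```

```bash
python3 -c "
from h import *
st()
for n in('top','scene'):
    im=viewer.get_image(n);cv2.imwrite(f'pics/{n}9.png',im[:,:,::-1])
    print(n,[(q,np.round(r['point'],1),np.round(atz(n,r['point'],.2795),4),round(r['confidence'],2)) for q in('handle_mid','crank_axis') for r in finder.tip_of(q,n)[:1]])
a=cv2.imread('pics/scene9.png')[150:350,170:420];b=cv2.imread('pics/top9.png')[130:380,180:460]
cv2.imwrite('pics/fin.png',np.hstack([cv2.resize(a,(400,320)),cv2.resize(b,(358,320))]))
"
```

```text
t 20.6 p [ 0.411  -0.185   0.3858] head -0.371 q [-0.41 -0.04 -0.05  1.5  -0.01  1.53] F [ 1.1 -0.4  0.4] op 0.0601
top [('handle_mid', array([286.8, 271.7]), array([0.4707, 0.081 , 0.2795]), 0.51), ('crank_axis', array([310.8, 263.2]), array([0.4882, 0.0329, 0.2795]), 0.78)]
scene [('handle_mid', array([358.7, 190.5]), array([0.4741, 0.0852, 0.2795]), 0.75), ('crank_axis', array([336.6, 175.8]), array([0.4881, 0.0341, 0.2795]), 0.69)]
```

View pics/fin.png

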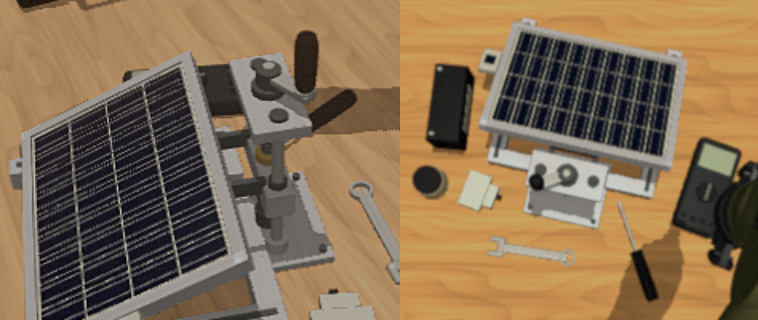

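The final view shows the handle at the left of the hub, with the scene crop at about (307,60) and the top crop at about (537,181). The handle angle is about 110° in the top camera and about 105° in the scene camera. The other items are where they were and the gripper is clear.

```bash
python3 -c "
from h import *
job.close_job()"
```

```text
the job is handed in; nothing more can be done
```

I wound the crank anticlockwise to its bottom stop, then clockwise three full turns from the stop, let go, moved the arm clear and handed the job in.

- **Finding the stop:** it showed about 1.25 turns down, when the force along the turning direction rose from about 4.5 N to about 18 N. That is below the 25 N limit, but it compressed the buffer by roughly 4 mm of handle travel, more than I aimed for. I worked back to first contact at a handle angle of about 110°, uncertain by about 2°, and counted the three turns from there.
- **Final position:** the tool read 110.4° when I let go. Afterwards the top camera gave about 110°. The scene camera gave about 105°, which disagrees by 5°; I put that down to camera error.
- **Clearance and limits:** in the last picture the other items and the module looked undisturbed. After release the wrist force was near zero. The robot's clock stood at about 21 s, well inside the 67 s limit.

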